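# Start an exposure on the vacuum UV unit

### The arm

A 6-joint arm with a two-finger parallel gripper is mounted at the origin on the work surface. World frame = base frame: x ahead of the robot, y to its left, z up, the work surface at z = 0. Lengths are in m, angles in degrees, forces in N, time in s.
With the tool pointing down it reaches from about 0.35 to 0.875 m from the base axis. Payload 4.2 kg.
Tool frame: the origin (TCP) lies on the centre line of the jaws, within the pads' length; the fingertips stand r.tip_extent ahead of it and the grasp point (between the pads) lies 11 mm behind it (r.tip_extent is the distance from the TCP to the fingertips, in m); z points along the fingers, y is the line along which they close (so a half turn about z gives the same grasp; the last joint's range is limited). The gripper opens to 87 mm and grips with 3 to 60 N. Pads are 19 mm wide; open, the fingers measure 117 mm over their backs; the gripper's body (75 mm by 190 mm) begins 51 mm behind the grasp point.
Start: joints at [-53.193, 22.042, 0.453, 0, -68.411, -14.817], TCP at [0.234, -0.58, 0.231] pointing down, gripper open.
Joint ranges: [-179.83, 179.83], [-69.29, 118.12], [-61.27, 80.66], [-181.25, 117.63], [-171.15, -9.14], [-177.46, 177.46]. Speed limits (degrees/s): [159.86, 159.86, 180, 180, 180, 180].

### API

Orientations are given as a 3x3 rotation matrix whose columns are the frame's x, y, z axes.
In Python, from station import r gives the robot as it stands.
- The arm moves only by the shell command python3 -m jog 'ROWS'. ROWS is text: rows parted by semicolons, each of 5 numbers parted by spaces: the opening, from 0 (shut) to 1 (fully open), then the shift along the world's x, y, z in mm, then the turn about the world's z in degrees. In form: hand dx dy dz roll; .... A call has 1 to 5 rows; each row shifts and turns the commanded pose from where the row before left it; what a row does not reach is not made up. A row lasts 1/8 s, in which the tool goes at most 62.5 mm and 10.7 degrees, less where a joint would pass 70% of its speed; a pose out of reach is approached as far as the arm can. A call is refused whole if a number of a shift passes 62.5 or a number of a turn 10.7, either way. A call with a gripper value outside its range is refused whole. The fingers move at their own pace and stop on an object; the grip force is fixed at half the most. Time passes only in rows, so rows that do not move let the fingers close. It gives the time, the measured TCP pose, the force, the opening and the grip force at its end, in the units of the state.
- r.sense(): the state, without advancing time (a new reading comes with each control period).
- r.capture(name): name is "side" or "top" or "wrist"; returns a dict with "pixels" (420x560x3 uint8, red, green, blue), "fovy" (degrees; the focal length in pixels is half the picture's height over the tangent of half this angle, whatever the lens; pixels are square), "cx", "cy" (the principal point, pixels), "origin" and "orientation" of the camera in the world; the wrist camera has in their place "T_tool_cam" (4x4, takes a point from camera to tool coordinates, whose origin is the TCP and whose axes are the flange's). Camera axes: x right, y down, z forward; pixel columns grow to the right and rows downward; lengths in m; the calibration is good to about 2 mm. A picture is of the moment at which its call begins: read the wrist's pose just before it. There is no depth.
- r.finish_job(): hands the job in; it is judged then, once.
The state is a dict: "time_s": time; "joints": joint angles; "joint_velocities": joint speeds; "effort": joint torques, N m; "tcp_pos": TCP position; "ee_rot": TCP orientation; "wrist_force": force on the tool from outside, world axes, zero at the start; "moment": the same for the moment, N m; "gripper_width": opening from 0.0 (shut) to 1.0 (fully open); "gripper_force": force on a finger pad.
Only numpy, scipy, OpenCV 4.12 (cv2) and the standard library are available. Lean on these libraries where they do the work, as an engineer would, in place of code of your own. Each camera call takes 0.05 s, during which the arm holds its last target. There are 200 camera calls.

### The job

A photopolymer plate is lying ready in the UV exposure unit: with the fingertips push the grey lid gently down until it is fully shut, then press the red mains rocker right over to on, then the black vacuum rocker right over to on, and last tap the green start button and let it come up again. Touch each one lightly and in that order, so that no lamp or pump runs with the lid up. Leave the timer dial as it is set, pick nothing up, and do not disturb the inks and tools round about.

Things in the scene. Friction and masses are not known exactly. Their poses are not given: they have to be found in the camera images.
- exposer: fixed white case 340 mm deep (x), 400 wide (y), top 95 mm up; origin: centre of its underside; x points away from its front, which faces the robot, y left, z up. Control strip along the front, controls at x = -129 mm: red mains rocker y = 140, black vacuum rocker y = 65, black timer dial y = -15, green start button y = -140. Behind the strip: glass bed with the plate, under the hinged grey lid
- lid (a joint): angle of the grey lid's hinge, rad: 0 = shut, grows as its front edge rises; starts 0.28 to 0.5 open. Flat, 243 mm deep, 360 wide, 20 thick; hinged on a line along the unit's y at x = 157, z = 100 mm in its frame. Friction holds it where it is left; 2 to 4 N down near the front edge moves it. Shut, its face is 116 mm above the table, front edge at x = -86 mm; pressed on there it gives 3 mm at 10 N
- lid_edge (a point): place to push: top of the lid, middle of the bright metal trim along its front edge (20 mm back from the edge). It swings down and towards the robot as the lid shuts; shut, it is at x = -66, y = 0, z = 118 mm in the unit's frame
- mains (a joint): angle of the red rocker, rad: 0 = off (the end near the robot stands up), 0.36 = on (that end pressed down). It stays where it is left, so press it right over; 1 to 3 N on the near end moves it; at the end of its throw it gives about 1 to 2 mm at 7 N, then is rigid
- mains_on (a point): place to press: top of the red rocker's near end (white bar on that half). Rocker 40 mm long (unit's x), 24 wide, its face a V; pivot at x = -129, y = 140, z = 101 mm in the unit's frame. Off: this point is 13 mm from the pivot towards the robot and 114 mm above the table (the very end 15 mm and 115 mm). Fully on: 16 mm and 108 to 109 mm. Pressed too near the pivot it does not turn
- vacuum (a joint): angle of the black rocker in rad, exactly like the red one: 0 = off, 0.36 = on
- vacuum_on (a point): place to press: top of the black rocker's near end (white bar), as on the red rocker and at the same heights; its pivot is at x = -129, y = 65, z = 101 mm in the unit's frame
- start (a joint): travel of the green start button in m: 0 = up, 0.008 = fully down; sprung: about 1.3 N to begin, 5 N at 4 mm, 8 N fully down; it comes up by itself
- start_top (a point): centre of the top of the green start button (28 mm diameter, in a steel ring 44 mm across whose top is 12 mm above the strip); moves with it; when up it is 117 mm above the table and 10 mm above its ring
- timer_pointer (a point): tip of the bar grip of the black timer dial (38 mm across, its grip about 45 mm above the strip), 18 mm from its axis; the dial turns easily; it must stay as set
- ink_jar: glass ink jar with black cap, 64 mm across, 75 mm high, standing beside the unit's right side (-y); origin at the centre of its underside
- ink_tin: flat ink tin with orange label, 72 mm across, 50 mm high, standing beside the unit's left side (+y); origin at the centre of its underside
- lino_block: carved grey lino on a wooden block, 100 x 75 x 23 mm, lying on the cutting mat left of the unit; origin at the centre of its underside
- gouge_dark: lino gouge with a dark mushroom handle, 125 mm long, 32 mm high, lying on the cutting mat; origin under the joint of handle and blade, blade along its +x
- gouge_light: lino gouge with a lighter mushroom handle, same size, lying on the cutting mat; origin as on the other
- brayer: ink roller with red handle, 200 mm long, roller 100 mm wide, 40 mm high, lying on the glass ink slab right of the unit; origin about its middle, roller to its +x

How it is judged:
By the outcome, as a careful person would: the job done as asked, in the order asked, and still so for the second after the job is handed in, with the robot touching nothing.
It also fails if it takes over 48 s, if anything falls off the work surface, if the arm or the gripper's body presses on something with over 40 N, if the wrist force passes 120 N, or if a joint passes its speed limit or range.

## Working session

There is one attempt and no reset: what is moved stays moved. The work goes in short steps, Python scripts to look and compute and a shell command to move; the robot and the scene stay as the last step left them, time stands still between calls to the robot, and variables do not carry over. Pictures are saved under pics/ and viewed, at most 10 in all, crops included, and the job is handed in when it is done.

```bash
mkdir -p pics; ls
python3 - <<'E'
from station import r
import cv2,json
s=r.sense();print(s['time_s'],s['tcp_pos'],s['ee_rot'],r.tip_extent,s['gripper_width'])
for n in ('side','top'):
    c=r.capture(n);cv2.imwrite(f'pics/{n}0.png',c['pixels'][:,:,::-1])
    print(n,c['fovy'],c['cx'],c['cy'],c['origin'],c['orientation'])
E
```

```text
pics
0.0 [ 0.23379091 -0.57897875  0.22944886] [[-9.27346273e-01 -3.74203217e-01 -9.18368875e-04]
 [-3.74204332e-01  9.27344055e-01  2.03012680e-03]
 [ 9.19639355e-05  2.22628814e-03 -9.99997518e-01]] 0.008 0.9947065589228162
side 49.5799030100236 277.6299124464534 213.48847149027645 [-0.01162634  0.76915348  1.27907241] [[-0.78240872 -0.47535663  0.40233403]
 [-0.62274247  0.60271948 -0.49891988]
 [-0.00532968 -0.64090975 -0.76759774]]
top 46.034168960114556 267.12996670126387 215.64101822556123 [0.4313155  0.02708316 1.77135035] [[ 0.0113891  -0.99319126  0.11593706]
 [-0.99991614 -0.01202685 -0.00480272]
 [ 0.00616437 -0.11587264 -0.99324495]]
```

View pics/side0.png

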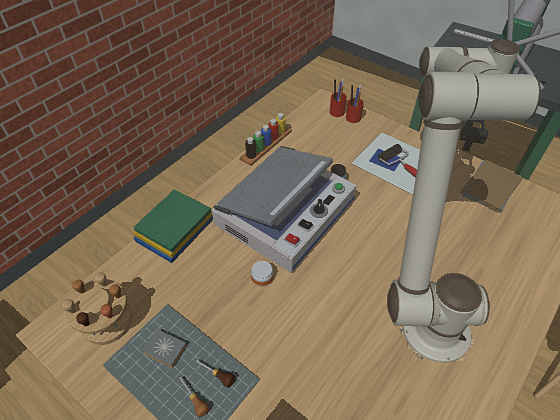

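View pics/top0.png

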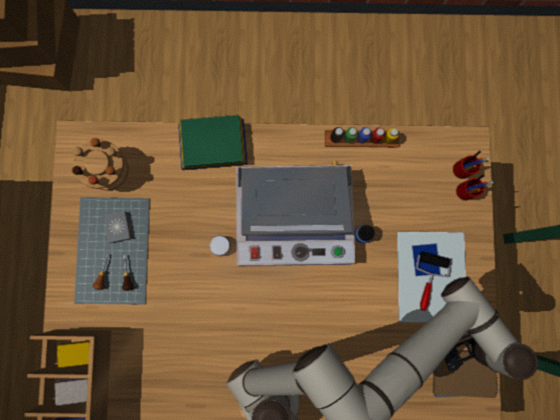

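The side view shows the unit with its lid open: strip at about (295,238)–(340,187). In the top view the strip runs from (255,253) red to (338,252) green. I'll enlarge both.

Run:
```python
import cv2
a=cv2.imread('pics/top0.png')[155:275,230:365];cv2.imwrite('pics/topc.png',cv2.resize(a,None,fx=5,fy=5,interpolation=cv2.INTER_CUBIC))
a=cv2.imread('pics/side0.png')[140:270,205:365];cv2.imwrite('pics/sidec.png',cv2.resize(a,None,fx=4.5,fy=4.5,interpolation=cv2.INTER_CUBIC))
```

```text
(no output)
```

View pics/topc.png

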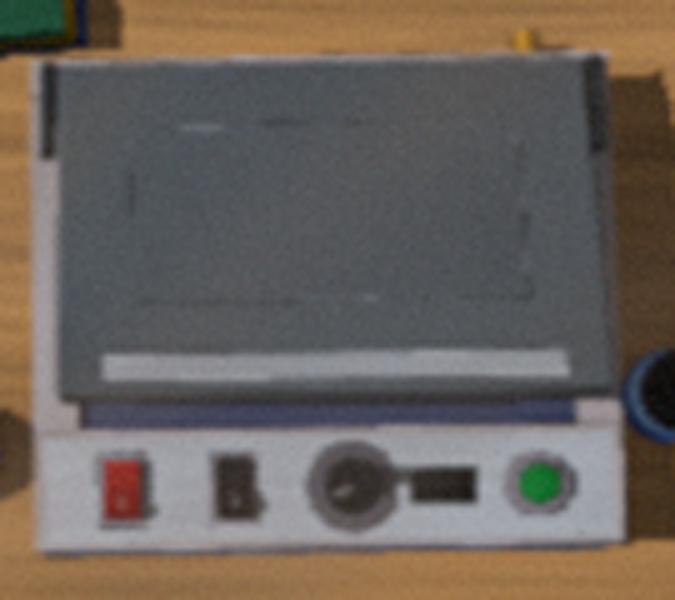

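View pics/sidec.png

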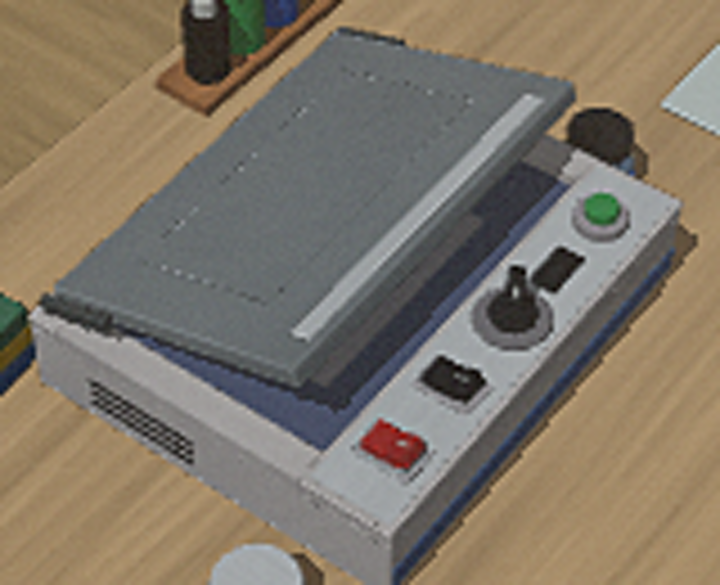

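```bash
cat > m.py <<'E'
import numpy as np
from scipy.optimize import least_squares
from station import r
cams={n:r.capture(n) for n in('side','top')}
def P(n,X):
    c=cams[n];p=np.asarray(c['orientation']).T@(np.asarray(X)-c['origin']);f=210/np.tan(np.radians(c['fovy']/2))
    return np.array([c['cx'],c['cy']])+f*p[:2]/p[2]
T=lambda u,v:np.array([(u+.5)/5-.5+230,(v+.5)/5-.5+155])
S=lambda u,v:np.array([(u+.5)/4.5-.5+205,(v+.5)/4.5-.5+140])
obs={'red':(T(123,489),S(393,445)),'vac':(T(237,487),S(453,380)),'btn':(T(541,482),S(603,210)),
 'cl':(T(40,551),S(390,528)),'cr':(T(626,541),S(680,205)),'trl':(T(102,367),S(303,332)),'trr':(T(570,362),S(533,100))}
for k,(t,s) in obs.items():
    q=least_squares(lambda X:np.r_[P('top',X)-t,P('side',X)-s],[.6,0,.1]);print(k,q.x.round(4),q.fun.round(2))
def model(p):
    x,y,a,l,h=p;R=np.array([[np.cos(a),-np.sin(a),0],[np.sin(a),np.cos(a),0],[0,0,1]])
    lx=.157-.223*np.cos(l)+.018*np.sin(l)*1;lz=.1+.223*np.sin(l)+.018*np.cos(l)
    m={'red':(-.129,.14,.106),'vac':(-.129,.065,.106),'btn':(-.129,-.14,.117),'cl':(-.17,.2,.095),'cr':(-.17,-.2,.095),'trl':(lx,h,lz),'trr':(lx,-h,lz)}
    return {k:R@v+[x,y,0] for k,v in m.items()}
q=least_squares(lambda p:np.concatenate([np.r_[P('top',X)-obs[k][0],P('side',X)-obs[k][1]] for k,X in model(p).items()]),[.6,0,0,.4,.15],loss='soft_l1')
print(q.x.round(4));print(q.fun.reshape(-1,4).round(2))
for k,X in model(q.x).items():print(k,X.round(4))
x,y,a=q.x[:3]
for n,v in dict(lid_shut=(-.066,0),mains=(-.143,.14),vac=(-.143,.065),start=(-.129,-.14)).items():
    print(n,x+v[0]*np.cos(a)-v[1]*np.sin(a),y+v[0]*np.sin(a)+v[1]*np.cos(a))
print(np.degrees(a))
E
python3 m.py
```

```text
red [0.5009 0.0612 0.108 ] [-0.04 -0.06  0.07  0.01]
vac [ 0.5035 -0.0153  0.1048] [-0.08 -0.14  0.16  0.02]
btn [ 0.5087 -0.2191  0.113 ] [-0.04 -0.07  0.09  0.01]
cl [0.4598 0.1169 0.1046] [-0.2  -0.33  0.36  0.04]
cr [ 0.4714 -0.2789  0.0932] [-0.2  -0.37  0.44  0.04]
trl [0.574  0.0732 0.1909] [ 0.23  0.36 -0.42 -0.05]
trr [ 0.5847 -0.2276  0.1794] [-0.28 -0.48  0.6   0.06]
[ 0.6339 -0.0763  0.0262  0.2839  0.1493]
[[ 0.24 -0.16  0.12  0.13]
 [-0.26 -0.08  0.12 -0.06]
 [ 0.3  -0.12  0.29 -0.87]
 [-0.74  0.01  0.11  2.43]
 [ 0.44  0.26  1.28 -0.32]
 [ 0.84 -0.54 -1.02  1.33]
 [-0.49 -0.85  0.21 -0.04]]
red [0.5013 0.0603 0.106 ]
vac [ 0.5033 -0.0147  0.106 ]
btn [ 0.5086 -0.2196  0.117 ]
cl [0.4587 0.1192 0.095 ]
cr [ 0.4692 -0.2807  0.095 ]
trl [0.578  0.0716 0.1798]
trr [ 0.5858 -0.2269  0.1798]
lid_shut 0.5679455779460529 -0.07801558534293371
mains 0.48730615522665266 0.05992020951642056
vac 0.48926998942466016 -0.015054075109994763
start 0.5086330026961446 -0.21961720403856858
1.5004303050476613
```

Fit is consistent: the triangulated heights are within about 4 mm for the red rocker, black rocker and button, and about 10 mm for the case corners. Lid is about 0.28–0.33 rad open. Next: close the fingers, align the roll, and go above the lid trim.

```bash
python3 -m jog '0 32 45 5 -7; 0 32 45 5 -7; 0 32 45 5 -6.5; 0 32 45 0 0; 0 32 45 0 0'
```

```text
time_s: 0.82
tcp_pos: [0.3948, -0.3529, 0.2456]
ee_rot: [[-1.0, -0.026, 0.0], [-0.026, 1.0, -0.0], [-0.0, -0.0, -1.0]]
wrist_force: [0.1, -0.2, 0.1]
gripper_width: 0.516
gripper_force: 0.0
```

```bash
python3 -m jog '0 34 51 0 0; 0 34 51 0 0; 0 34 51 0 0; 0 38 55 0 0; 0 38 55 0 0'; python3 -m jog '0 7 12 0 0; 0 0 0 -20 0; 0 0 0 0 0'
python3 - <<'E'
from station import r
import cv2
for n in('wrist','side'):
    c=r.capture(n);p=c['pixels'][:,:,::-1]
    if n=='wrist': print(c['fovy'],c['cx'],c['cy'],c['T_tool_cam']);
    else: p=cv2.resize(p[100:270,205:405],None,fx=4-1,fy=3)
    cv2.imwrite(f'pics/{n}1.png',p)
E
```

```text
time_s: 1.45
tcp_pos: [0.5679, -0.0968, 0.2456]
ee_rot: [[-1.0, -0.026, 0.0], [-0.026, 1.0, -0.0], [-0.0, -0.0, -1.0]]
wrist_force: [1.5, -0.8, 0.1]
gripper_width: 0.021
gripper_force: 0.0
time_s: 1.82
tcp_pos: [0.5727, -0.0869, 0.2239]
ee_rot: [[-1.0, -0.026, -0.004], [-0.026, 1.0, -0.0], [0.004, 0.0, -1.0]]
wrist_force: [0.7, -0.6, 0.3]
gripper_width: 0.003
gripper_force: 0.0
60.230120244177755 280.09801536461526 210.69344183762774 [[-1.28512002e-03 -9.63542702e-01 -2.67551508e-01  7.33361967e-02]
 [ 9.99999126e-01 -1.32095198e-03 -4.60668476e-05  1.26859917e-05]
 [-3.09035321e-04 -2.67551334e-01  9.63543558e-01 -1.53467737e-01]
 [ 0.00000000e+00  0.00000000e+00  0.00000000e+00  1.00000000e+00]]
```

View pics/wrist1.png

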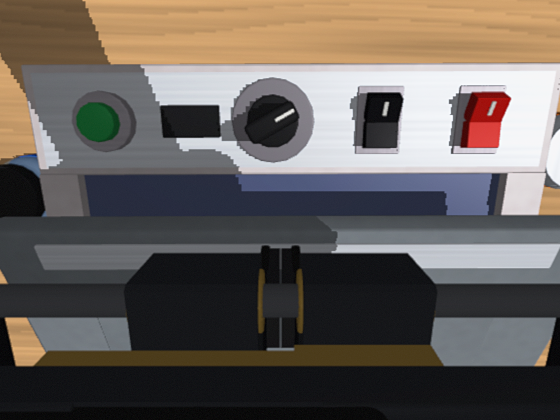

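View pics/side1.png

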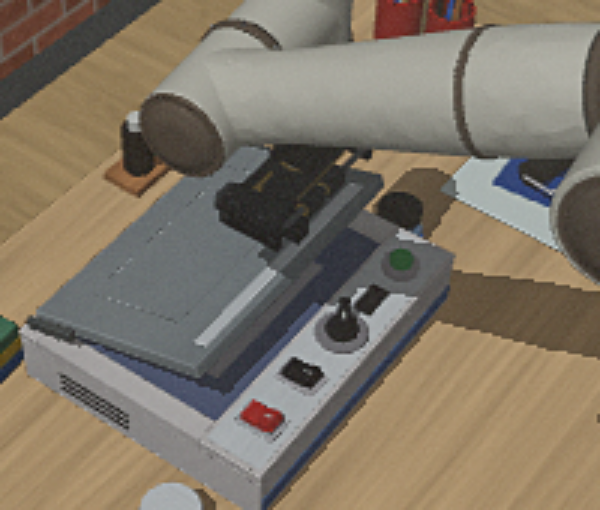

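Wrist view: button at (98,122), vacuum bar at (386,108), mains bar at (491,108). Fingers are just over the trim. I'll check these against the fit.

```bash
cat > w.py <<'E'
import numpy as np
from station import r
def go(pts):
    s=r.sense();c=r.capture('wrist');M=np.asarray(c['T_tool_cam']);R=np.asarray(s['ee_rot']);f=210/np.tan(np.radians(c['fovy']/2))
    o=R@M[:3,3]+s['tcp_pos'];print(s['tcp_pos'],R[:,2],s['wrist_force'])
    for k,(u,v,z) in pts.items():
        d=R@M[:3,:3]@np.array([(u-c['cx'])/f,(v-c['cy'])/f,1]);print(k,(o+d*(z-o[2])/d[2]).round(4))
E
python3 - <<'E'
from w import go
go({'btn':(98,122,.117),'vbar':(386,108,.114),'mbar':(491,108,.114),'cfl':(558,67,.095),'cfr':(25,68,.095),'trim':(280,256,.18)})
E
```

```text
[ 0.57387327 -0.08739559  0.22594694] [-3.03974858e-05 -4.51281912e-04 -9.99999898e-01] [-0.01710805 -0.15363241  0.99414098]
btn [ 0.5117 -0.2172  0.117 ]
vbar [ 0.4973 -0.0146  0.114 ]
mbar [0.4955 0.0594 0.114 ]
cfl [0.4651 0.1141 0.095 ]
cfr [ 0.4752 -0.2774  0.095 ]
trim [ 0.5838 -0.0873  0.18  ]
```

```bash
python3 -m jog '0 6 9 -8 0; 0 0 0 -8 0; 0 0 0 -6 0; 0 0 0 -5 0; 0 0 0 -5 0'
```

```text
time_s: 2.6
tcp_pos: [0.5801, -0.0777, 0.1932]
ee_rot: [[-1.0, -0.026, -0.0], [-0.026, 1.0, -0.0], [0.0, -0.0, -1.0]]
wrist_force: [0.7, -0.2, -0.3]
gripper_width: 0.007
gripper_force: 0.0
```

```bash
python3 -m jog '0 0 0 -6 0; 0 0 0 -6 0; 0 -1 0 -6 0; 0 0 0 -6 0'
```

```text
time_s: 3.1
tcp_pos: [0.5789, -0.0777, 0.1692]
ee_rot: [[-1.0, -0.026, -0.0], [-0.026, 1.0, -0.0], [0.0, -0.0, -1.0]]
wrist_force: [-0.3, -0.1, 2.9]
gripper_width: 0.009
gripper_force: 1.3
```

```bash
python3 -m jog '0 -1 0 -6 0; 0 -1 0 -6 0; 0 -1 0 -6 0; 0 -1 0 -6 0; 0 -1 0 -6 0'; python3 -m jog '0 -1 0 -5 0; 0 -1 0 -3 0; 0 0 0 -2 0; 0 0 0 -1 0; 0 0 0 0 0'
```

```text
time_s: 3.72
tcp_pos: [0.5739, -0.0777, 0.139]
ee_rot: [[-1.0, -0.026, -0.0], [-0.026, 1.0, -0.0], [0.0, -0.0, -1.0]]
wrist_force: [-1.5, -0.8, 3.1]
gripper_width: 0.004
gripper_force: 1.3
time_s: 4.35
tcp_pos: [0.5725, -0.0776, 0.1287]
ee_rot: [[-1.0, -0.026, 0.001], [-0.026, 1.0, 0.0], [-0.001, 0.0, -1.0]]
wrist_force: [0.3, -0.7, 1.0]
gripper_width: 0.007
gripper_force: 0.9
```

```bash
python3 -m jog '0 0 0 -2 0; 0 0 0 -1 0; 0 0 0 -1 0'
```

```text
time_s: 4.72
tcp_pos: [0.5721, -0.0776, 0.1245]
ee_rot: [[-1.0, -0.026, 0.0], [-0.026, 1.0, 0.0], [-0.0, 0.0, -1.0]]
wrist_force: [0.3, -1.4, 2.6]
gripper_width: 0.007
gripper_force: 1.1
```

```bash
python3 -m jog '0 0 0 -1 0; 0 0 0 0 0'
```

```text
time_s: 4.97
tcp_pos: [0.5721, -0.0776, 0.1235]
ee_rot: [[-1.0, -0.026, -0.0], [-0.026, 1.0, 0.0], [0.0, 0.0, -1.0]]
wrist_force: [-0.3, 0.2, 1.5]
gripper_width: 0.003
gripper_force: 1.2
```

```bash
python3 -m jog '0 0 0 -1 0; 0 0 0 0 0'
```

```text
time_s: 5.22
tcp_pos: [0.5721, -0.0777, 0.1228]
ee_rot: [[-1.0, -0.026, 0.0], [-0.026, 1.0, -0.0], [-0.0, -0.0, -1.0]]
wrist_force: [-1.1, -0.3, 4.2]
gripper_width: 0.003
gripper_force: 2.3
```

```bash
python3 -m jog '0 0 0 -1 0; 0 0 0 0 0'
```

```text
time_s: 5.48
tcp_pos: [0.572, -0.0777, 0.1221]
ee_rot: [[-1.0, -0.026, 0.0], [-0.026, 1.0, -0.0], [-0.0, -0.0, -1.0]]
wrist_force: [-1.3, -0.7, 6.7]
gripper_width: 0.005
gripper_force: 3.3
```

```bash
python3 -m jog '0 0 0 -1 0; 0 0 0 0 0'
```

```text
time_s: 5.72
tcp_pos: [0.572, -0.0777, 0.1215]
ee_rot: [[-1.0, -0.026, 0.0], [-0.026, 1.0, -0.0], [-0.0, -0.0, -1.0]]
wrist_force: [-2.2, 0.4, 8.9]
gripper_width: 0.004
gripper_force: 4.2
```

The lid is hard against its stop (8.9 N, tip at 113.5 mm). Next I'll lift and move over the mains rocker.

```bash
python3 -m jog '0 0 0 10 0; 0 0 0 55 0; 0 -27 45 0 0; 0 -30 50 0 0; 0 -27 42 0 0'; python3 -m jog '0 0 0 0 0; 0 0 0 0 0; 0 0 0 0 0'
python3 - <<'E'
from station import r
import cv2
from w import go
go({})
c=r.capture('wrist');cv2.imwrite('pics/wrist2.png',c['pixels'][:,:,::-1])
E
```

```text
time_s: 6.35
tcp_pos: [0.4864, 0.0606, 0.1851]
ee_rot: [[-1.0, -0.025, -0.001], [-0.025, 1.0, 0.0], [0.001, 0.0, -1.0]]
wrist_force: [-0.1, 0.9, -0.0]
gripper_width: 0.002
gripper_force: 0.0
time_s: 6.72
tcp_pos: [0.4884, 0.0586, 0.1852]
ee_rot: [[-1.0, -0.024, -0.001], [-0.024, 1.0, -0.0], [0.001, -0.0, -1.0]]
wrist_force: [-0.1, 0.9, 1.0]
gripper_width: 0.006
gripper_force: 0.0
[0.48842177 0.05863002 0.18524476] [-6.05466134e-04 -1.93571319e-04 -9.99999798e-01] [-0.09566101  0.903411    1.04767175]
```

View pics/wrist2.png

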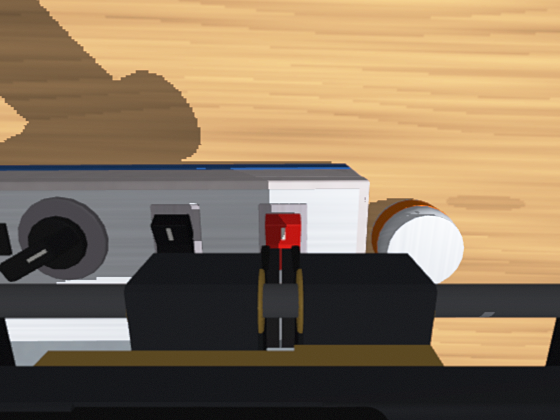

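Mains bar is at (283,232), its near top edge at row 214; vacuum bar is at (171,234); the front-left case corner is about (368,181). Converting these.

Run:
```python
from w import go
go({'mbar':(283,232,.114),'mend':(283,214,.115),'vbar':(171,234,.114),'vend':(171,215,.115),'cfl':(368,181,.095)})
```

```text
[0.48842727 0.05852731 0.18521917] [-6.13487670e-04 -1.91171078e-04 -9.99999794e-01] [ 0.4480113  -0.79208527 -0.31667089]
mbar [0.4919 0.0605 0.114 ]
mend [0.4793 0.0602 0.115 ]
vbar [ 0.4949 -0.0129  0.114 ]
vend [ 0.4816 -0.0119  0.115 ]
cfl [0.4603 0.1179 0.095 ]
```

```bash
python3 -m jog '0 -3 1.5 -30 0; 0 0 0 -20 0; 0 0 0 -8 0; 0 0 0 -3 0; 0 0 0 -1 0'
```

```text
time_s: 7.5
tcp_pos: [0.4856, 0.0609, 0.124]
ee_rot: [[-1.0, -0.026, 0.001], [-0.026, 1.0, 0.0], [-0.001, 0.0, -1.0]]
wrist_force: [0.5, 0.4, -0.0]
gripper_width: 0.009
gripper_force: 0.0
```

```bash
python3 -m jog '0 0 0 -2 0; 0 0 0 0 0'
```

```text
time_s: 7.75
tcp_pos: [0.485, 0.0609, 0.1219]
ee_rot: [[-1.0, -0.026, 0.0], [-0.026, 1.0, 0.0], [-0.0, 0.0, -1.0]]
wrist_force: [-0.8, 0.3, 1.7]
gripper_width: 0.006
gripper_force: 0.8
```

```bash
python3 -m jog '0 0 0 -2 0; 0 0 0 0 0'
```

```text
time_s: 8.0
tcp_pos: [0.485, 0.0609, 0.1195]
ee_rot: [[-1.0, -0.026, -0.0], [-0.026, 1.0, 0.0], [0.0, 0.0, -1.0]]
wrist_force: [-0.5, -0.7, 0.7]
gripper_width: 0.006
gripper_force: 0.6
```

```bash
python3 -m jog '0 0 0 -2 0; 0 0 0 0 0'
```

```text
time_s: 8.25
tcp_pos: [0.4851, 0.0609, 0.1173]
ee_rot: [[-1.0, -0.026, -0.0], [-0.026, 1.0, -0.0], [0.0, -0.0, -1.0]]
wrist_force: [-0.6, 0.3, 0.9]
gripper_width: 0.006
gripper_force: 0.2
```

```bash
python3 -m jog '0 0 0 -1 0; 0 0 0 0 0'
```

```text
time_s: 8.5
tcp_pos: [0.4852, 0.0608, 0.1167]
ee_rot: [[-1.0, -0.026, 0.0], [-0.026, 1.0, -0.0], [-0.0, -0.0, -1.0]]
wrist_force: [-1.7, -0.1, 3.0]
gripper_width: 0.003
gripper_force: 1.2
```

```bash
python3 -m jog '0 0 0 -1 0; 0 0 0 0 0'
```

```text
time_s: 8.75
tcp_pos: [0.485, 0.0608, 0.116]
ee_rot: [[-1.0, -0.026, -0.0], [-0.026, 1.0, -0.0], [0.0, -0.0, -1.0]]
wrist_force: [-2.4, 0.2, 6.3]
gripper_width: 0.002
gripper_force: 2.9
```

```bash
python3 -m jog '0 0 0 -0.4 0; 0 0 0 0 0'; python3 -m jog '0 0 0 5 0; 0 0 0 15 0; 0 1 -37 0 0; 0 1 -38 0 0; 0 0 0 0 0'
```

```text
time_s: 9.0
tcp_pos: [0.4849, 0.0608, 0.1158]
ee_rot: [[-1.0, -0.026, -0.0], [-0.026, 1.0, -0.0], [0.0, -0.0, -1.0]]
wrist_force: [-4.1, 0.9, 7.1]
gripper_width: 0.003
gripper_force: 3.6
time_s: 9.62
tcp_pos: [0.4869, -0.0159, 0.1349]
ee_rot: [[-1.0, -0.023, -0.0], [-0.023, 1.0, -0.0], [0.0, -0.0, -1.0]]
wrist_force: [-0.4, -0.2, -0.0]
gripper_width: 0.007
gripper_force: 0.0
```

```bash
python3 -m jog '0 0 0 -8 0; 0 0 0 -4 0; 0 0 0 -1 0; 0 0 0 0 0'
```

```text
time_s: 10.12
tcp_pos: [0.4872, -0.0137, 0.122]
ee_rot: [[-1.0, -0.027, 0.0], [-0.027, 1.0, 0.0], [-0.0, 0.0, -1.0]]
wrist_force: [-0.4, -0.4, -0.4]
gripper_width: 0.004
gripper_force: 0.0
```

```bash
python3 -m jog '0 0 0 -2 0; 0 0 0 0 0; 0 0 0 -1 0; 0 0 0 0 0'
```

```text
time_s: 10.62
tcp_pos: [0.4871, -0.0142, 0.1191]
ee_rot: [[-1.0, -0.026, 0.0], [-0.026, 1.0, 0.0], [-0.0, 0.0, -1.0]]
wrist_force: [-0.8, 0.7, 2.1]
gripper_width: 0.003
gripper_force: 0.5
```

```bash
python3 -m jog '0 0 0 -1 0; 0 0 0 -1 0; 0 0 0 0 0'
```

```text
time_s: 11.0
tcp_pos: [0.4871, -0.0142, 0.117]
ee_rot: [[-1.0, -0.026, -0.0], [-0.026, 1.0, -0.0], [0.0, -0.0, -1.0]]
wrist_force: [-0.2, 0.0, 0.8]
gripper_width: 0.003
gripper_force: 0.4
```

```bash
python3 -m jog '0 0 0 -1 0; 0 0 0 0 0'
```

```text
time_s: 11.25
tcp_pos: [0.487, -0.0142, 0.1164]
ee_rot: [[-1.0, -0.026, -0.0], [-0.026, 1.0, -0.0], [0.0, -0.0, -1.0]]
wrist_force: [-2.0, 0.4, 4.1]
gripper_width: 0.002
gripper_force: 1.9
```

```bash
python3 -m jog '0 0 0 -1 0; 0 0 0 0 0'
```

```text
time_s: 11.5
tcp_pos: [0.4869, -0.0142, 0.1158]
ee_rot: [[-1.0, -0.026, -0.0], [-0.026, 1.0, -0.0], [0.0, -0.0, -1.0]]
wrist_force: [-3.9, 0.4, 7.8]
gripper_width: 0.003
gripper_force: 3.7
```

Lift clear of the dial and move to above the button; check the rockers by camera before tapping.

```bash
python3 -m jog '0 0 0 10 0; 0 0 0 55 0; 0 5 -50 0 0; 0 6 -50 0 0; 0 6 -52 0 0'; python3 -m jog '0 6 -52 0 0; 0 0 0 0 0; 0 0 0 0 0'
python3 - <<'E'
from station import r
import cv2,numpy as np
print(r.sense()['tcp_pos'])
c=r.capture('wrist')['pixels'][:,:,::-1]
s=r.capture('side')['pixels'][:,:,::-1][150:270,205:365]
cv2.imwrite('pics/chk.png',np.hstack([cv2.resize(c[100:],(448,256)),np.zeros((256,4,3),np.uint8),cv2.resize(s,(341,256),interpolation=cv2.INTER_CUBIC)]))
E
```

```text
time_s: 12.12
tcp_pos: [0.5047, -0.1674, 0.1807]
ee_rot: [[-1.0, -0.027, 0.002], [-0.027, 1.0, -0.0], [-0.002, -0.0, -1.0]]
wrist_force: [0.2, 1.1, -0.3]
gripper_width: 0.004
gripper_force: 0.0
time_s: 12.5
tcp_pos: [0.51, -0.2182, 0.18]
ee_rot: [[-1.0, -0.025, -0.0], [-0.025, 1.0, 0.0], [0.0, 0.0, -1.0]]
wrist_force: [0.0, 0.8, 0.0]
gripper_width: 0.006
gripper_force: 0.0
[ 0.50998384 -0.218219    0.17997226]
```

View pics/chk.png

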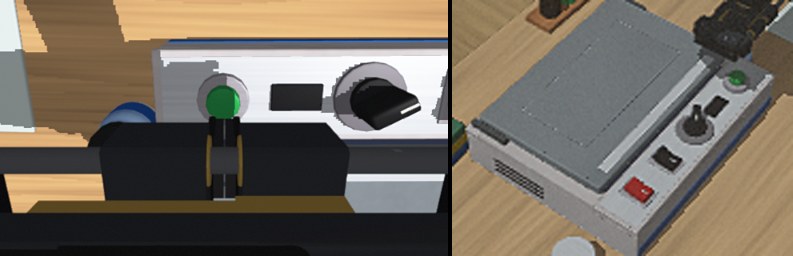

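The lid is flat shut, both rockers are pressed over at the near end, and the button is centred ahead of the fingers. Tapping start.

```bash
python3 -m jog '0 0 0 -30 0; 0 0 0 -18 0; 0 0 0 -5 0; 0 0 0 -2 0; 0 0 0 0 0'
```

```text
time_s: 13.22
tcp_pos: [0.5106, -0.2179, 0.1259]
ee_rot: [[-1.0, -0.027, 0.001], [-0.027, 1.0, -0.0], [-0.001, -0.0, -1.0]]
wrist_force: [-0.1, 0.2, 0.1]
gripper_width: 0.005
gripper_force: 0.0
```

```bash
python3 -m jog '0 0 0 -2 0; 0 0 0 -2 0; 0 0 0 -1 0; 0 0 0 0 0'
```

```text
time_s: 13.72
tcp_pos: [0.5108, -0.2182, 0.1208]
ee_rot: [[-1.0, -0.026, 0.002], [-0.026, 1.0, -0.0], [-0.002, -0.0, -1.0]]
wrist_force: [-0.2, 1.4, 5.2]
gripper_width: 0.005
gripper_force: 2.6
```

```bash
python3 -m jog '0 0 0 -2 0; 0 0 0 -1 0; 0 0 0 0 0'
```

```text
time_s: 14.1
tcp_pos: [0.5108, -0.2182, 0.1182]
ee_rot: [[-1.0, -0.026, 0.002], [-0.026, 1.0, -0.0], [-0.002, -0.001, -1.0]]
wrist_force: [-0.6, 2.2, 7.8]
gripper_width: 0.007
gripper_force: 3.7
```

```bash
python3 -m jog '0 0 0 -0.7 0; 0 0 0 0 0'; python3 -m jog '0 0 0 5 0; 0 0 0 10 0; 0 0 0 50 0; 0 -30 -40 20 0; 0 -40 -45 0 0'; python3 -m jog '0 -40 -45 0 0; 0 -40 -45 0 0; 0 0 0 0 0; 0 0 0 0 0'
python3 - <<'E'
from station import r
import cv2
s=r.capture('side')['pixels'][:,:,::-1][150:270,205:365]
cv2.imwrite('pics/end.png',cv2.resize(s,None,fx=5,fy=5,interpolation=cv2.INTER_CUBIC))
E
```

```text
time_s: 14.35
tcp_pos: [0.5108, -0.2182, 0.1176]
ee_rot: [[-1.0, -0.026, 0.002], [-0.026, 1.0, -0.0], [-0.002, -0.001, -1.0]]
wrist_force: [-1.4, 3.3, 7.9]
gripper_width: 0.008
gripper_force: 4.0
time_s: 14.98
tcp_pos: [0.4404, -0.3041, 0.2032]
ee_rot: [[-1.0, -0.028, 0.003], [-0.028, 1.0, -0.001], [-0.003, -0.002, -1.0]]
wrist_force: [0.3, -0.1, -0.5]
gripper_width: 0.009
gripper_force: 0.0
time_s: 15.48
tcp_pos: [0.3595, -0.3931, 0.2011]
ee_rot: [[-1.0, -0.025, -0.001], [-0.025, 1.0, 0.001], [0.001, 0.001, -1.0]]
wrist_force: [-0.4, -0.5, -0.0]
gripper_width: 0.006
gripper_force: 0.0
```

View pics/end.png

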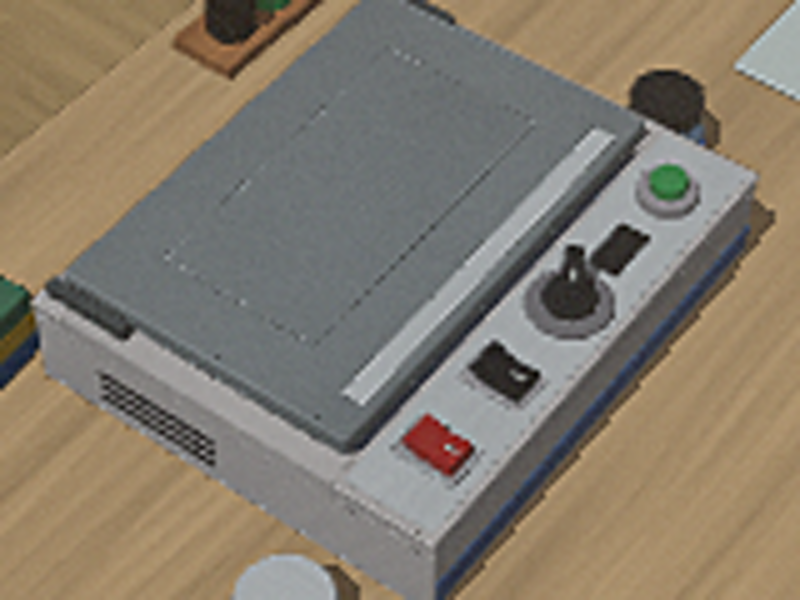

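The picture shows the lid shut, both rockers on (440,445) and (505,370), the button up at (670,183) and the dial at (573,285) unchanged.

```bash
python3 -c "
from station import r
print(r.finish_job())"
```

```text
the job is handed in; nothing more can be done
None
```

The job is handed in: lid shut, mains on, vacuum on, then start tapped and back up, in that order with light presses (under 10 N) in about 16 s; the last picture shows the dial unchanged, and the judge's verdict was not returned.

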